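# Trip the pawl of a ratchet drill vice and take out the drilled block

## Task

The drilled wooden block is clamped in the ratchet vice. Press the thumb screw on the tail of the pawl, firmly enough to lift the pawl right off the ratchet wheel but not so hard that the pawl is bent (under 25 N), and keep it lifted while the spring draws the jaw fully back, leaving the block where it stands until then. Then let the pawl go, lift the block out and stand it upright, drilled end up, on the floor of the wooden tray beside the finished block, and leave the finished block and everything else on the bench where they are.

Things in the scene. Friction and masses are not known exactly. Their poses are not given: they have to be found in the camera images.
- vice: quick-action ratchet drill vice, grey cast iron, fixed. Origin: centre of its underside. x across (112 mm foot), y along (270 mm), z up. Fixed jaw at the +y end, face at y +95 mm; the sliding jaw backs off towards -y. Jaw tops 78 mm, bed under the work 35 mm above the bench. In the plane x +66 mm: steel ratchet wheel, 72 mm across, 16 teeth, axis along x at y -37, z 48 mm, and its pawl.
- jaw (a joint): travel of the sliding jaw in m: 0 clamped on the block, 0.0375 fully back at its stop. While the pawl is held off the wheel a damped return spring draws it back at 10 to 20 mm/s (3 to 4 s in all). If the pawl is let go early it catches the next tooth (5.5 mm of jaw travel each) and can be pressed again.
- pawl: sprung steel pawl, a 10 mm wide two-armed lever. Origin on its pivot pin, at x +66, y -79, z +81.5 mm of the vice; axes as the vice's while engaged. Nose 42 mm from the pivot towards +y, in the wheel; tail towards -y. The tail pressed down 6 mm lifts the nose clear; at 7.5 mm is a hard stop, where force rises steeply. Over 25 N bends it.
- pawl_tail (a point): point on the pawl's tail, 45 mm towards -y and 18 mm below the pivot, on the axis of an upright steel thumb screw with a flat round head, 18 mm across, to be pressed from above. It is set to the user's liking: its top is 11 to 25 mm above this point (pawl engaged), not measured. It gives with 5 N at first, up to 13 N until the nose is clear, then 7 to 10 N as far as the stop.
- block_center (a point): centre of the drilled hardwood block to be taken out, 50 x 42 x 70 mm (x, y, z; z up, with a dark 18 mm drilled hole in its top). In the vice it stands on the bed with its 42 mm side between the jaws (top at 105 mm, 27 mm above the jaws) and its axes along the vice's. 110 g.
- tray: fixed low open tray of plywood, 140 x 220 x 30 mm (x, y, z), walls and floor 6 mm. Origin: centre of its underside, on the bench. One half of its length (along y) is free for the block.
- done_block_center (a point): centre of the finished block, the same as the drilled one, standing in the tray about 60 mm from the tray's centre towards one end (its y).
- crank: loose steel vice crank lying on the bench beyond the vice, arm 110 mm with a black upright grip 64 mm high; origin under its hub. Leave alone.
- offcut: wood offcut 45 x 80 x 28 mm lying beside the vice on the robot's side; origin under its centre. Leave alone.
- mortise_chisel: square steel mortise chisel 145 mm long, 23 mm high, lying beyond the tray; origin on the bench near its middle. Leave alone.
- water_bottle: water bottle, 66 mm across, 210 mm high; origin under its centre. Leave alone.
- chuck_key: drill chuck key, 70 mm long, lying; origin on the bench at its handle end. Leave alone.
- steel_rule: steel rule 30 x 320 x 4 mm lying at the back of the bench; origin under its centre. Leave alone.
- wedge: small wood offcut 52 x 34 x 24 mm; origin under its centre. Leave alone.
Mind the look-alikes: they are no part of the job. Leave any pink look-alike of the part that bears block_center alone.

How it is judged:
By the outcome, as a careful person would: the job done as asked, in the order asked, and still so for the second after the job is handed in, with the robot touching nothing.
It also fails if it takes over 72 s, if anything falls off the work surface, if the arm or the gripper's body presses on something with over 40 N, if the wrist force passes 120 N, or if a joint passes its speed limit or range.

## Robot

A 6-joint arm with a two-finger parallel gripper is mounted at the origin on the work surface. World frame = base frame: x ahead of the robot, y to its left, z up, the work surface at z = 0. Lengths are in m, angles in degrees, forces in N, time in s.
With the tool pointing down it reaches from about 0.25 to 0.725 m from the base axis. Payload 9.7 kg.
Tool frame: the origin (TCP) lies at the very end of the fingers, on their centre line; the grasp point (between the pads) lies 19 mm behind it; z points along the fingers, y is the line along which they close (so a half turn about z gives the same grasp; the last joint's range is limited). The gripper opens to 85 mm and grips with 20 to 120 N. Pads are 22 mm wide; open, the fingers measure 114 mm over their backs; the gripper's body (76 mm by 85 mm) begins 54 mm behind the grasp point. The pads swing forward as they close: fully open they stand 13 mm farther back than shut.
Start: joints at [-69.385, 4.979, 10.078, 95.1, 0, 90], TCP at [0.194, -0.515, 0.231] pointing down, gripper open.
Joint ranges: [-179.16, 179.16], [-48.56, 103.87], [-65.8, 70.77], [-126.05, 130.52], [-82.76, 87.17], [-180, 180]. Speed limits (degrees/s): [127.2, 127.2, 147.25, 180, 180, 180].

## Interface

Orientations are given as [roll, pitch, yaw] about the fixed x, y, z axes, in that order (R = Rz(yaw) Ry(pitch) Rx(roll)).
In Python, from workcell import telemetry, optics, workorder gives the robot as it stands.
- The arm moves only by the shell command python3 -m handwheel 'ROWS' [FORCE]. ROWS is JSON, a list of rows, each an object of numbers: "tx", "ty", "tz": the shift along the tool's x, y, z in m; "ax", "ay", "az": the turn, a rotation vector about the tool's x, y, z in degrees; "jaw": the gripper command: -1 is shut, 1 is fully open, values between are in proportion. A call has exactly 10 rows; each row shifts and turns the commanded pose from where the row before left it, along the tool's axes as they then stand; what a row does not reach is not made up. A row lasts 1/8 s, in which the tool goes at most 62.5 mm and 10.7 degrees, less where a joint would pass 70% of its speed; a pose out of reach is approached as far as the arm can. A call is refused whole if a number of a shift passes 0.0625 or a number of a turn 10.7, either way. A call with a gripper value outside its range is refused whole. The fingers move at their own pace and stop on an object; FORCE is the grip in N (left out, the last holds). Time passes only in rows, so rows that do not move let the fingers close, or fill a call up. It gives the time, the measured TCP pose, the force, the opening and the grip force at its end, in the units of the state.
- telemetry.get_obs(): the state, without advancing time (a new reading comes with each control period).
- optics.camera(name): name is "scene" or "top"; returns a dict with "color" (384x512x3 uint8, red, green, blue), "K" (3x3 intrinsics, pixels), "extrinsics" (4x4, takes a point from camera to world coordinates). Camera axes: x right, y down, z forward; pixel columns grow to the right and rows downward; lengths in m; the calibration is good to about 2 mm. A picture is of the moment at which its call begins. There is no depth.
- workorder.job_done(): hands the job in; it is judged then, once.
The state is a dict: "time": time; "q": joint angles; "qd": joint speeds; "joint_efforts": joint torques, N m; "ee_pos": TCP position; "tcp_rot": TCP orientation; "wrist_force": force on the tool from outside, world axes, zero at the start; "torque": the same for the moment, N m; "opening": finger opening in m; "grasp_force": force on a finger pad.
Only numpy, scipy, OpenCV 4.12 (cv2) and the standard library are available. Lean on these libraries where they do the work, as an engineer would, in place of code of your own. Each camera call takes 0.05 s, during which the arm holds its last target. There are 200 camera calls.

## Working session

There is one attempt and no reset: what is moved stays moved. The work goes in short steps, Python scripts to look and compute and a shell command to move; the robot and the scene stay as the last step left them, time stands still between calls to the robot, and variables do not carry over. Pictures are saved under pics/ and viewed, at most 10 in all, crops included, and the job is handed in when it is done.

```bash
ls; mkdir -p pics
python3 - <<'E'
from workcell import telemetry, optics
import cv2,numpy as np
print(telemetry.get_obs())
for n in("scene","top"):
    c=optics.camera(n); cv2.imwrite(f"pics/{n}0.png",c["color"][:,:,::-1]); np.savez(f"{n}0.npz",**c); print(n,c["K"].tolist(),np.round(c["extrinsics"],4).tolist())
a=cv2.imread("pics/scene0.png");b=cv2.imread("pics/top0.png")
E
```

```text
pics
{'time': 0.0, 'q': array([-6.93852699e+01,  5.00920628e+00,  1.00335422e+01,  9.50987822e+01,
        1.23577541e-03,  8.99985679e+01]), 'qd': array([ 0.08534069,  0.08197583, -0.01651093,  0.00104427, -0.08531793,
        0.04227736]), 'joint_efforts': array([-8.91180862e-04, -5.20385993e+01,  4.64802468e+01,  1.64211768e-02,
        4.14009332e-05,  1.84738028e-06]), 'ee_pos': array([ 0.19356951, -0.51456416,  0.23059307]), 'tcp_rot': array([-1.79925554e+02, -1.23763520e-03,  2.06161607e+01]), 'wrist_force': array([ 0.29636019, -0.43910202, -0.32049826]), 'torque': array([ 0.04256734, -0.00671011,  0.04061486]), 'grasp_force': 0.0, 'opening': 0.0854730954384252}
scene [[379.28669493140245, 0.0, 249.02741933218684], [0.0, 379.28669493140245, 188.58413875255349], [0.0, 0.0, 1.0]] [[-0.7889, 0.4821, -0.3811, 1.0182], [0.6145, 0.6072, -0.5037, 0.6172], [-0.0114, -0.6315, -0.7753, 0.9933], [0.0, 0.0, 0.0, 1.0]]
top [[380.00689013539255, 0.0, 255.73883571314965], [0.0, 380.00689013539255, 187.06563561680244], [0.0, 0.0, 1.0]] [[-0.1103, -0.97, 0.2167, 0.3303], [-0.9939, 0.1075, -0.0246, 0.0256], [0.0006, -0.2181, -0.9759, 1.1249], [0.0, 0.0, 0.0, 1.0]]
```

View pics/scene0.png

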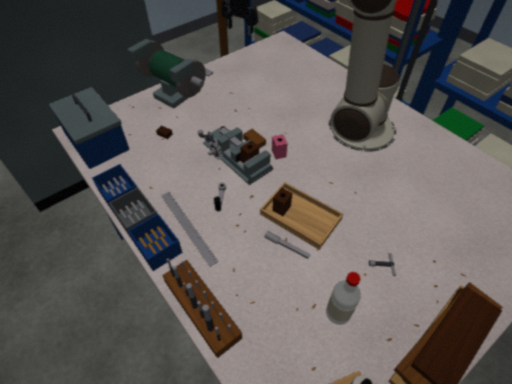

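View pics/top0.png

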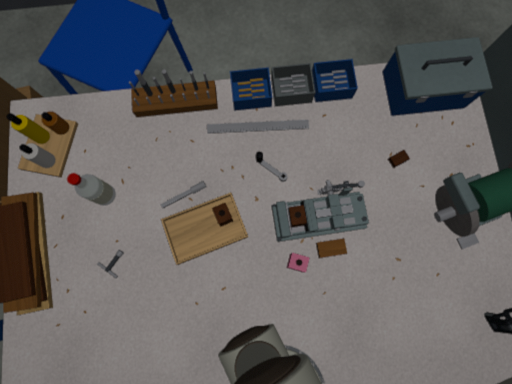

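The vice is at about (320,215) in the top view with the fixed jaw on the left. The ratchet is on its far side at (345,187), and the tray is at (205,228) with the finished block at (222,214). Candidates for the block: the brown one in the vice (297,215), the finished one (222,214), and the pink look-alike (299,262). The one in the vice is the one meant. I'll confirm with an enlarged crop.

Run:
```python
import cv2,numpy as np
b=cv2.imread("pics/top0.png")[170:280,150:380]; cv2.imwrite("pics/c1.png",cv2.resize(b,None,fx=3.45,fy=3.45,interpolation=cv2.INTER_CUBIC))
a=cv2.imread("pics/scene0.png")[115:190,190:295]; cv2.imwrite("pics/c2.png",cv2.resize(a,None,fx=7,fy=7,interpolation=cv2.INTER_CUBIC))
```

```text
(no output)
```

View pics/c1.png

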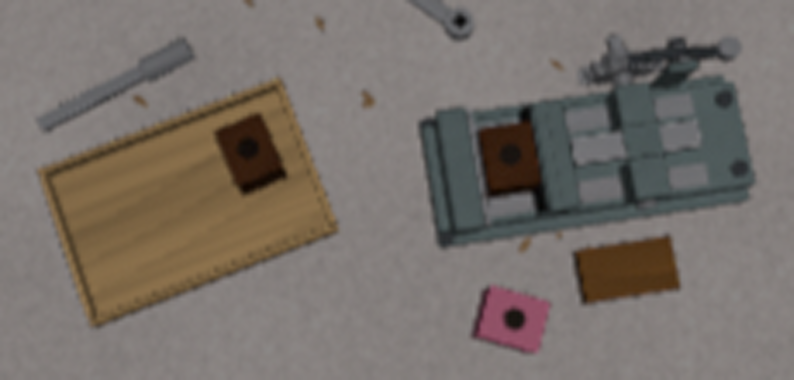

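View pics/c2.png

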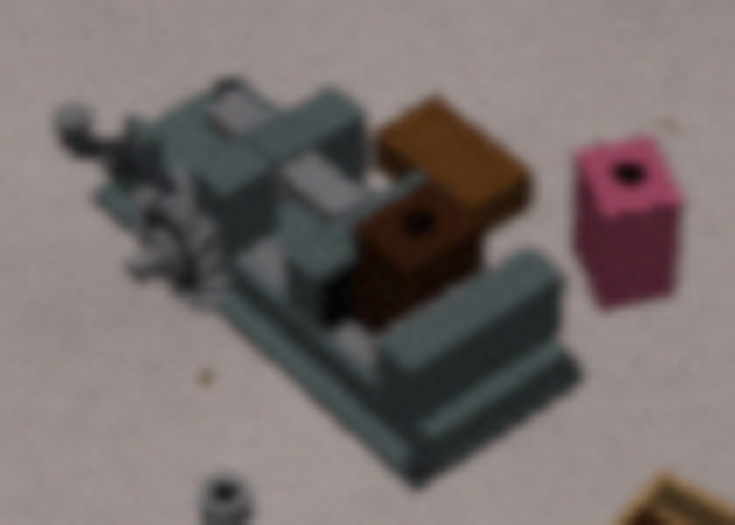

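The crops confirm it. The brown drilled block stands between the jaws, hole at crop 1 (510,154). The pink one stands apart at (514,319). The thumb screw head is the round disc at crop 1 (729,48) and crop 2 (75,122).

```bash
cat > h.py <<'E'
import cv2,numpy as np
C={n:np.load(f"{n}0.npz") for n in("scene","top")}
def ray(n,p,C=C):
    c=C[n];E=c["extrinsics"];d=E[:3,:3]@np.linalg.solve(c["K"],[p[0],p[1],1]);return E[:3,3],d/np.linalg.norm(d)
def pl(n,p,z):
    o,d=ray(n,p);return o+d*(z-o[2])/d[2]
def tri(p,s):
    A=[];b=[]
    r=[ray("top",p),ray("scene",s)]
    M=[np.eye(3)-np.outer(d,d) for o,d in r]
    X=np.linalg.solve(sum(M),sum(m@o for m,(o,d) in zip(M,r)))
    return X,[np.linalg.norm(m@(X-o))*1e3 for m,(o,d) in zip(M,r)]
def proj(n,X):
    c=C[n];E=c["extrinsics"];q=c["K"]@(E[:3,:3].T@(np.asarray(X)-E[:3,3]));return q[:2]/q[2]
T=lambda x,y:(150+(x+.5)/3.45-.5,170+(y+.5)/3.45-.5)
S=lambda x,y:(190+(x+.5)/7-.5,115+(y+.5)/7-.5)
E
python3 - <<'E'
from h import *
np.set_printoptions(precision=4,suppress=True)
print("screw",tri(T(729,48),S(75,122)))
print("block",tri(T(510,154),S(418,222)),pl("top",T(510,154),.105),pl("scene",S(418,222),.105))
print("done",pl("top",T(248,148),.076))
cs=[pl("top",T(*p),.03) for p in[(40,171),(279,80),(337,232),(95,326)]]
print("tray",np.array(cs),np.mean(cs,0)-[0,0,.03],[np.linalg.norm(cs[i]-cs[i-1]) for i in range(4)])
for i,j in((0,1),(3,2)): d=cs[i]-cs[j];print(np.degrees(np.arctan2(d[1],d[0]))-90)
# vice jaw tops z .078
for nm,a,b,z in(("foot",(443,244),(752,198),.015),("jaw fixed +y edge",(437,110),(455,235),.078),("face",(471,107),(487,226),.078),("slide",(532,103),(548,217),.078)):
    a=pl("top",T(*a),z);b=pl("top",T(*b),z);print(nm,a,b,np.degrees(np.arctan2(*(a-b)[1::-1])))
# refine hole / brown / screw
for n in C:
    im=C[n]["color"];hsv=cv2.cvtColor(im,cv2.COLOR_RGB2HSV)
    x,y=np.round(T(510,154) if n=="top" else S(418,222)).astype(int)
    print(n,im[y-4:y+5,x-4:x+5].sum(2))
E
```

```text
screw (array([ 0.5408, -0.2992,  0.0697]), [np.float64(1.3831193259547179), np.float64(1.3831193259547367)])
block (array([ 0.4691, -0.1037,  0.104 ]), [np.float64(0.5895544559384341), np.float64(0.5895544559382692)]) [ 0.4694 -0.1041  0.105 ] [ 0.4694 -0.1024  0.105 ]
done [0.5015 0.1019 0.076 ]
tray [[0.5088 0.2806 0.03  ]
 [0.5644 0.0737 0.03  ]
 [0.4306 0.0381 0.03  ]
 [0.3763 0.2431 0.03  ]] [0.47   0.1589 0.    ] [np.float64(0.1377549954029954), np.float64(0.2142898871921555), np.float64(0.13842455155138764), np.float64(0.21204055388996412)]
15.03105998998717
14.846777552958315
foot [ 0.4122 -0.0492  0.015 ] [ 0.4217 -0.3144  0.015 ] 92.06722473466093
jaw fixed +y edge [ 0.5153 -0.0534  0.078 ] [ 0.4135 -0.0553  0.078 ] 1.0699839858358786
face [ 0.5147 -0.0812  0.078 ] [ 0.4178 -0.0815  0.078 ] 0.21653175274384376
slide [ 0.5125 -0.1309  0.078 ] [ 0.4195 -0.1308  0.078 ] -0.03461879655239981
scene [[252 213 189 145 104  84  79  90 105]
 [198 160 131 101  80  77  80  75  90]
 [131 109  87  86  68  67  67  86  87]
 [100  82  67  42  41  41  49  66  82]
 [ 82  81  59  30  29  18  29  66  80]
 [ 87  79  55  36  26  22  44  64  83]
 [ 82  73  68  46  39  54  57  66  82]
 [ 80  78  83  73  72  69  70  84  75]
 [ 73  77  83  75  80  77  73  73  57]]
top [[ 95  93 100  94  94  97  93  97 101]
 [ 96  93  93  89  82  86  89  96 103]
 [ 94 100  84  74  65  68  70  89  99]
 [ 93  98  72  57  60  60  57  70 100]
 [ 98  89  66  58  60  60  62  65  94]
 [ 96  87  70  62  63  61  62  65  90]
 [ 98  89  76  60  60  62  65  84  91]
 [ 99 102  94  82  74  74  85  91  99]
 [103  98 103  95  96  89  97  97  99]]
```

```bash
python3 -m handwheel '[{"tx":0.04,"ty":-0.008,"jaw":-1},{"tx":0.04,"ty":-0.008,"jaw":-1},{"tx":0.04,"ty":-0.008,"jaw":-1},{"tx":0.04,"ty":-0.008,"jaw":-1},{"tx":0.04,"ty":-0.008,"jaw":-1},{"tx":0.04,"ty":-0.008,"jaw":-1},{"tx":0.04,"ty":-0.008,"jaw":-1},{"tx":0.04,"ty":-0.008,"jaw":-1},{"tx":0.04,"ty":-0.008,"jaw":-1},{"tx":0.04,"ty":-0.008,"jaw":-1}]' 20
python3 -m handwheel '[{"az":10,"jaw":-1},{"az":9,"jaw":-1},{"tz":0.03,"jaw":-1},{"tz":0.03,"jaw":-1},{"tz":0.02,"jaw":-1},{"jaw":-1},{"jaw":-1},{"jaw":-1},{"jaw":-1},{"jaw":-1}]'
python3 - <<'E'
from workcell import telemetry, optics
import cv2,numpy as np
o=telemetry.get_obs();print(o)
c=optics.camera("scene")["color"][95:185,180:285,::-1]
d=optics.camera("top")["color"][155:235,285:390,::-1]
f=lambda i:cv2.resize(i,(400,int(400*i.shape[0]/i.shape[1])),interpolation=cv2.INTER_CUBIC)
a,b=f(c),f(d);b=cv2.copyMakeBorder(b,0,a.shape[0]-b.shape[0],0,0,0)
cv2.imwrite("pics/p1.png",np.hstack([a,b]))
E
```

```text
{'time': 0.1, 'q': array([-6.93853621e+01,  5.00812932e+00,  1.00382086e+01,  9.50995441e+01,
       -9.98894737e-04,  8.99997380e+01]), 'qd': array([-0.00753193, -0.06912209,  0.07471733,  0.02650435,  0.011976  ,
       -0.01988537]), 'joint_efforts': array([-9.59255121e-04, -5.21561086e+01,  4.65654337e+01,  1.61043619e-02,
       -5.02758940e-05, -3.12117734e-06]), 'ee_pos': array([ 0.19356578, -0.51458832,  0.2306452 ]), 'tcp_rot': array([-1.79930535e+02,  9.98576355e-04,  2.06149011e+01]), 'wrist_force': array([-0.72456966, -0.05407225,  0.23338132]), 'torque': array([ 0.01206821, -0.00937901, -0.00503647]), 'grasp_force': 0.0, 'opening': 0.0853706576607327}$[0]: bad value
$[0]: bad value
```

View pics/p1.png

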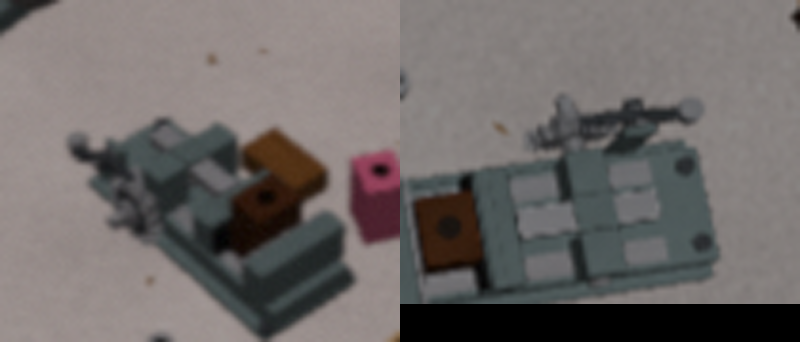

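The arm hasn't moved; both calls were refused. The picture shows the screw head at top (361,184) and scene (200,133), the same as before. I'll retry with every key given.

```bash
python3 -m handwheel '[{"tx":0.04,"ty":-0.008,"tz":0,"ax":0,"ay":0,"az":0,"jaw":-1},{"tx":0.04,"ty":-0.008,"tz":0,"ax":0,"ay":0,"az":0,"jaw":-1},{"tx":0.04,"ty":-0.008,"tz":0,"ax":0,"ay":0,"az":0,"jaw":-1},{"tx":0.04,"ty":-0.008,"tz":0,"ax":0,"ay":0,"az":0,"jaw":-1},{"tx":0.04,"ty":-0.008,"tz":0,"ax":0,"ay":0,"az":0,"jaw":-1},{"tx":0.04,"ty":-0.008,"tz":0,"ax":0,"ay":0,"az":0,"jaw":-1},{"tx":0.04,"ty":-0.008,"tz":0,"ax":0,"ay":0,"az":0,"jaw":-1},{"tx":0.04,"ty":-0.008,"tz":0,"ax":0,"ay":0,"az":0,"jaw":-1},{"tx":0.04,"ty":-0.008,"tz":0,"ax":0,"ay":0,"az":0,"jaw":-1},{"tx":0.04,"ty":-0.008,"tz":0,"ax":0,"ay":0,"az":0,"jaw":-1}]' 20
```

```text
time: 1.45
ee_pos: [0.5409, -0.2982, 0.2311]
tcp_rot: [-180.0, 0.0, 20.6]
wrist_force: [-0.4, 0.1, 0.5]
opening: -0.0002
grasp_force: 0.0
```

```bash
python3 -m handwheel '[{"tx":0,"ty":0,"tz":0,"ax":0,"ay":0,"az":10,"jaw":-1},{"tx":0,"ty":0,"tz":0,"ax":0,"ay":0,"az":9,"jaw":-1},{"tx":0,"ty":0.0015,"tz":0,"ax":0,"ay":0,"az":0,"jaw":-1},{"tx":0,"ty":0,"tz":0.02,"ax":0,"ay":0,"az":0,"jaw":-1},{"tx":0,"ty":0,"tz":0.03,"ax":0,"ay":0,"az":0,"jaw":-1},{"tx":0,"ty":0,"tz":0.03,"ax":0,"ay":0,"az":0,"jaw":-1},{"tx":0,"ty":0,"tz":0.03,"ax":0,"ay":0,"az":0,"jaw":-1},{"tx":0,"ty":0,"tz":0.015,"ax":0,"ay":0,"az":0,"jaw":-1},{"tx":0,"ty":0,"tz":0,"ax":0,"ay":0,"az":0,"jaw":-1},{"tx":0,"ty":0,"tz":0,"ax":0,"ay":0,"az":0,"jaw":-1}]'
python3 - <<'E'
from workcell import telemetry, optics
import cv2,numpy as np
o=telemetry.get_obs();print(o['ee_pos'],o['tcp_rot'],o['wrist_force'])
c=optics.camera("scene")["color"][80:170,160:265,::-1]
d=optics.camera("top")["color"][155:235,285:390,::-1]
f=lambda i:cv2.resize(i,(400,int(400*i.shape[0]/i.shape[1])),interpolation=cv2.INTER_CUBIC)
a,b=f(c),f(d);b=cv2.copyMakeBorder(b,0,a.shape[0]-b.shape[0],0,0,0)
cv2.imwrite("pics/p2.png",np.hstack([a,b]))
E
```

```text
time: 2.7
ee_pos: [0.5404, -0.3009, 0.1077]
tcp_rot: [179.9, -0.1, 1.7]
wrist_force: [-0.1, -1.1, 0.1]
opening: -0.0002
grasp_force: 0.0
[ 0.54039637 -0.30093721  0.10769041] [ 1.79947244e+02 -8.65183001e-02  1.65377932e+00] [-0.13587963 -1.13194146  0.07687493]
```

View pics/p2.png

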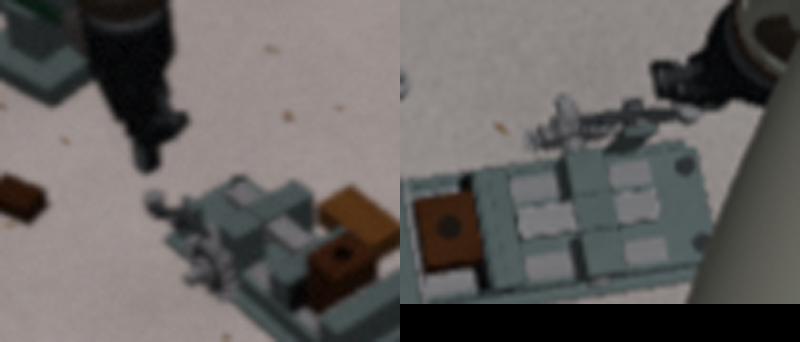

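The closed fingertips stand right above the screw head: tip at (145,170), head at (155,200) in the left half. I'll go down to just above the highest it can be, then in small steps.

```bash
python3 -m handwheel '[{"tx":0,"ty":0,"tz":0.005,"ax":0,"ay":0,"az":0,"jaw":-1},{"tx":0,"ty":-0.001,"tz":0.005,"ax":0,"ay":0,"az":0,"jaw":-1},{"tx":0,"ty":0,"tz":0.005,"ax":0,"ay":0,"az":0,"jaw":-1},{"tx":0,"ty":0,"tz":0.002,"ax":0,"ay":0,"az":0,"jaw":-1},{"tx":0,"ty":0,"tz":0.001,"ax":0,"ay":0,"az":0,"jaw":-1},{"tx":0,"ty":0,"tz":0.001,"ax":0,"ay":0,"az":0,"jaw":-1},{"tx":0,"ty":0,"tz":0.001,"ax":0,"ay":0,"az":0,"jaw":-1},{"tx":0,"ty":0,"tz":0.001,"ax":0,"ay":0,"az":0,"jaw":-1},{"tx":0,"ty":0,"tz":0,"ax":0,"ay":0,"az":0,"jaw":-1},{"tx":0,"ty":0,"tz":0,"ax":0,"ay":0,"az":0,"jaw":-1}]'
```

```text
time: 4.05
ee_pos: [0.5399, -0.2996, 0.0853]
tcp_rot: [180.0, -0.0, 1.6]
wrist_force: [0.3, 0.3, 0.1]
opening: 0.0002
grasp_force: 0.0
```

```bash
python3 -m handwheel '[{"tx":0,"ty":0,"tz":0.001,"ax":0,"ay":0,"az":0,"jaw":-1},{"tx":0,"ty":0,"tz":0.001,"ax":0,"ay":0,"az":0,"jaw":-1},{"tx":0,"ty":0,"tz":0.001,"ax":0,"ay":0,"az":0,"jaw":-1},{"tx":0,"ty":0,"tz":0.0005,"ax":0,"ay":0,"az":0,"jaw":-1},{"tx":0,"ty":0,"tz":0,"ax":0,"ay":0,"az":0,"jaw":-1},{"tx":0,"ty":0,"tz":0,"ax":0,"ay":0,"az":0,"jaw":-1},{"tx":0,"ty":0,"tz":0,"ax":0,"ay":0,"az":0,"jaw":-1},{"tx":0,"ty":0,"tz":0,"ax":0,"ay":0,"az":0,"jaw":-1},{"tx":0,"ty":0,"tz":0,"ax":0,"ay":0,"az":0,"jaw":-1},{"tx":0,"ty":0,"tz":0,"ax":0,"ay":0,"az":0,"jaw":-1}]'
```

```text
time: 5.3
ee_pos: [0.5399, -0.2996, 0.0818]
tcp_rot: [180.0, 0.0, 1.6]
wrist_force: [-0.0, 0.3, 0.4]
opening: 0.0003
grasp_force: 0.0
```

```bash
python3 -m handwheel '[{"tx":0,"ty":0,"tz":0.001,"ax":0,"ay":0,"az":0,"jaw":-1},{"tx":0,"ty":0,"tz":0.001,"ax":0,"ay":0,"az":0,"jaw":-1},{"tx":0,"ty":0,"tz":0.001,"ax":0,"ay":0,"az":0,"jaw":-1},{"tx":0,"ty":0,"tz":0.0005,"ax":0,"ay":0,"az":0,"jaw":-1},{"tx":0,"ty":0,"tz":0,"ax":0,"ay":0,"az":0,"jaw":-1},{"tx":0,"ty":0,"tz":0,"ax":0,"ay":0,"az":0,"jaw":-1},{"tx":0,"ty":0,"tz":0,"ax":0,"ay":0,"az":0,"jaw":-1},{"tx":0,"ty":0,"tz":0,"ax":0,"ay":0,"az":0,"jaw":-1},{"tx":0,"ty":0,"tz":0,"ax":0,"ay":0,"az":0,"jaw":-1},{"tx":0,"ty":0,"tz":0,"ax":0,"ay":0,"az":0,"jaw":-1}]'
```

```text
time: 6.55
ee_pos: [0.5399, -0.2996, 0.0783]
tcp_rot: [180.0, -0.0, 1.6]
wrist_force: [0.4, -0.7, 0.2]
opening: -0.0002
grasp_force: 0.0
```

```bash
python3 -m handwheel '[{"tx":0,"ty":0,"tz":0.001,"ax":0,"ay":0,"az":0,"jaw":-1},{"tx":0,"ty":0,"tz":0.001,"ax":0,"ay":0,"az":0,"jaw":-1},{"tx":0,"ty":0,"tz":0.001,"ax":0,"ay":0,"az":0,"jaw":-1},{"tx":0,"ty":0,"tz":0.0005,"ax":0,"ay":0,"az":0,"jaw":-1},{"tx":0,"ty":0,"tz":0,"ax":0,"ay":0,"az":0,"jaw":-1},{"tx":0,"ty":0,"tz":0,"ax":0,"ay":0,"az":0,"jaw":-1},{"tx":0,"ty":0,"tz":0,"ax":0,"ay":0,"az":0,"jaw":-1},{"tx":0,"ty":0,"tz":0,"ax":0,"ay":0,"az":0,"jaw":-1},{"tx":0,"ty":0,"tz":0,"ax":0,"ay":0,"az":0,"jaw":-1},{"tx":0,"ty":0,"tz":0,"ax":0,"ay":0,"az":0,"jaw":-1}]'
```

```text
time: 7.8
ee_pos: [0.5401, -0.2995, 0.0764]
tcp_rot: [180.0, -0.1, 1.6]
wrist_force: [-3.4, 2.7, 10.6]
opening: 0.0
grasp_force: 5.5
```

```bash
python3 -m handwheel '[{"tx":0,"ty":0,"tz":0.0005,"ax":0,"ay":0,"az":0,"jaw":-1},{"tx":0,"ty":0,"tz":0.0005,"ax":0,"ay":0,"az":0,"jaw":-1},{"tx":0,"ty":0,"tz":0.0005,"ax":0,"ay":0,"az":0,"jaw":-1},{"tx":0,"ty":0,"tz":0,"ax":0,"ay":0,"az":0,"jaw":-1},{"tx":0,"ty":0,"tz":0,"ax":0,"ay":0,"az":0,"jaw":-1},{"tx":0,"ty":0,"tz":0,"ax":0,"ay":0,"az":0,"jaw":-1},{"tx":0,"ty":0,"tz":0,"ax":0,"ay":0,"az":0,"jaw":-1},{"tx":0,"ty":0,"tz":0,"ax":0,"ay":0,"az":0,"jaw":-1},{"tx":0,"ty":0,"tz":0,"ax":0,"ay":0,"az":0,"jaw":-1},{"tx":0,"ty":0,"tz":0,"ax":0,"ay":0,"az":0,"jaw":-1}]'
```

```text
time: 9.05
ee_pos: [0.5401, -0.2994, 0.075]
tcp_rot: [180.0, -0.1, 1.6]
wrist_force: [-3.3, 3.6, 11.8]
opening: -0.0001
grasp_force: 5.8
```

```bash
python3 -m handwheel '[{"tx":0,"ty":0,"tz":0.0005,"ax":0,"ay":0,"az":0,"jaw":-1},{"tx":0,"ty":0,"tz":0.0005,"ax":0,"ay":0,"az":0,"jaw":-1},{"tx":0,"ty":0,"tz":0.0005,"ax":0,"ay":0,"az":0,"jaw":-1},{"tx":0,"ty":0,"tz":0.0005,"ax":0,"ay":0,"az":0,"jaw":-1},{"tx":0,"ty":0,"tz":0,"ax":0,"ay":0,"az":0,"jaw":-1},{"tx":0,"ty":0,"tz":0,"ax":0,"ay":0,"az":0,"jaw":-1},{"tx":0,"ty":0,"tz":0,"ax":0,"ay":0,"az":0,"jaw":-1},{"tx":0,"ty":0,"tz":0,"ax":0,"ay":0,"az":0,"jaw":-1},{"tx":0,"ty":0,"tz":0,"ax":0,"ay":0,"az":0,"jaw":-1},{"tx":0,"ty":0,"tz":0,"ax":0,"ay":0,"az":0,"jaw":-1}]'
```

```text
time: 10.3
ee_pos: [0.5401, -0.2991, 0.0729]
tcp_rot: [-180.0, -0.1, 1.6]
wrist_force: [-2.8, 5.6, 11.1]
opening: 0.0005
grasp_force: 5.5
```

```bash
python3 -m handwheel '[{"tx":0,"ty":0,"tz":0.0005,"ax":0,"ay":0,"az":0,"jaw":-1},{"tx":0,"ty":0,"tz":0.0005,"ax":0,"ay":0,"az":0,"jaw":-1},{"tx":0,"ty":0,"tz":0,"ax":0,"ay":0,"az":0,"jaw":-1},{"tx":0,"ty":0,"tz":0,"ax":0,"ay":0,"az":0,"jaw":-1},{"tx":0,"ty":0,"tz":0,"ax":0,"ay":0,"az":0,"jaw":-1},{"tx":0,"ty":0,"tz":0,"ax":0,"ay":0,"az":0,"jaw":-1},{"tx":0,"ty":0,"tz":0,"ax":0,"ay":0,"az":0,"jaw":-1},{"tx":0,"ty":0,"tz":0,"ax":0,"ay":0,"az":0,"jaw":-1},{"tx":0,"ty":0,"tz":0,"ax":0,"ay":0,"az":0,"jaw":-1},{"tx":0,"ty":0,"tz":0,"ax":0,"ay":0,"az":0,"jaw":-1}]'
```

```text
time: 11.55
ee_pos: [0.5403, -0.2992, 0.0715]
tcp_rot: [-180.0, -0.1, 1.6]
wrist_force: [-1.1, 3.0, 8.5]
opening: -0.0002
grasp_force: 3.9
```

```bash
cat > look.py <<'E'
import sys,cv2,numpy as np
from workcell import optics,telemetry
c=optics.camera("top")["color"][175:245,265:380,::-1]
cv2.imwrite(sys.argv[1],cv2.resize(c,None,fx=6,fy=6,interpolation=cv2.INTER_CUBIC))
c0=np.load("top0.npz")["color"][175:245,265:380,::-1]
# profile along vice centre row: gap darkness difference
print((cv2.absdiff(c,c0).max(2)[25:55,20:75]>25).sum(0))
E
python3 look.py pics/t1.png
```

```text
[ 0  0  0  0  0  0  0  0  0  0  0  0  0  0  0  3  5  5  6 13 15 24 25 26
 25 22 17 12  7  2  6  9 11 14 16 12  9  4  3  0  0  0  0  0  0  0  0  0
  0  0  0  0  0  0  0]
```

The force fell to 8.5 N and the jaw is moving, so I'll hold.

```bash
python3 -m handwheel '[{"tx":0,"ty":0,"tz":0.0003,"ax":0,"ay":0,"az":0,"jaw":-1},{"tx":0,"ty":0,"tz":0,"ax":0,"ay":0,"az":0,"jaw":-1},{"tx":0,"ty":0,"tz":0,"ax":0,"ay":0,"az":0,"jaw":-1},{"tx":0,"ty":0,"tz":0,"ax":0,"ay":0,"az":0,"jaw":-1},{"tx":0,"ty":0,"tz":0,"ax":0,"ay":0,"az":0,"jaw":-1},{"tx":0,"ty":0,"tz":0,"ax":0,"ay":0,"az":0,"jaw":-1},{"tx":0,"ty":0,"tz":0,"ax":0,"ay":0,"az":0,"jaw":-1},{"tx":0,"ty":0,"tz":0,"ax":0,"ay":0,"az":0,"jaw":-1},{"tx":0,"ty":0,"tz":0,"ax":0,"ay":0,"az":0,"jaw":-1},{"tx":0,"ty":0,"tz":0,"ax":0,"ay":0,"az":0,"jaw":-1}]'
python3 -m handwheel '[{"tx":0,"ty":0,"tz":0,"ax":0,"ay":0,"az":0,"jaw":-1},{"tx":0,"ty":0,"tz":0,"ax":0,"ay":0,"az":0,"jaw":-1},{"tx":0,"ty":0,"tz":0,"ax":0,"ay":0,"az":0,"jaw":-1},{"tx":0,"ty":0,"tz":0,"ax":0,"ay":0,"az":0,"jaw":-1},{"tx":0,"ty":0,"tz":0,"ax":0,"ay":0,"az":0,"jaw":-1},{"tx":0,"ty":0,"tz":0,"ax":0,"ay":0,"az":0,"jaw":-1},{"tx":0,"ty":0,"tz":0,"ax":0,"ay":0,"az":0,"jaw":-1},{"tx":0,"ty":0,"tz":0,"ax":0,"ay":0,"az":0,"jaw":-1},{"tx":0,"ty":0,"tz":0,"ax":0,"ay":0,"az":0,"jaw":-1},{"tx":0,"ty":0,"tz":0,"ax":0,"ay":0,"az":0,"jaw":-1}]'
python3 look.py pics/t2.png
python3 -m handwheel '[{"tx":0,"ty":0,"tz":0,"ax":0,"ay":0,"az":0,"jaw":-1},{"tx":0,"ty":0,"tz":0,"ax":0,"ay":0,"az":0,"jaw":-1},{"tx":0,"ty":0,"tz":0,"ax":0,"ay":0,"az":0,"jaw":-1},{"tx":0,"ty":0,"tz":0,"ax":0,"ay":0,"az":0,"jaw":-1},{"tx":0,"ty":0,"tz":0,"ax":0,"ay":0,"az":0,"jaw":-1},{"tx":0,"ty":0,"tz":0,"ax":0,"ay":0,"az":0,"jaw":-1},{"tx":0,"ty":0,"tz":0,"ax":0,"ay":0,"az":0,"jaw":-1},{"tx":0,"ty":0,"tz":0,"ax":0,"ay":0,"az":0,"jaw":-1},{"tx":0,"ty":0,"tz":0,"ax":0,"ay":0,"az":0,"jaw":-1},{"tx":0,"ty":0,"tz":0,"ax":0,"ay":0,"az":0,"jaw":-1}]'
python3 look.py pics/t3.png; python3 -c "
import cv2,numpy as np
cv2.imwrite('pics/t23.png',np.vstack([cv2.resize(cv2.imread(f'pics/t{i}.png'),(490,298)) for i in (2,3)]))"
```

```text
time: 12.85
ee_pos: [0.5403, -0.2992, 0.0713]
tcp_rot: [-180.0, -0.1, 1.6]
wrist_force: [-1.0, 4.6, 8.1]
opening: 0.0001
grasp_force: 4.0
time: 14.1
ee_pos: [0.5403, -0.2992, 0.0712]
tcp_rot: [-180.0, -0.1, 1.6]
wrist_force: [-2.0, 4.1, 7.9]
opening: -0.0002
grasp_force: 4.0
[ 0  0  0  0  0  0  0  0  0  0  0  0  0  0  0  3  5  5  6 14 18 23 20 13
 13 12 12 10 14 21 27 24 28 28 27 23 20 19 19 18 16 13 11 11  5  0  0  0
  0  0  0  0  0  0  0]
time: 15.4
ee_pos: [0.5403, -0.2992, 0.0712]
tcp_rot: [-180.0, -0.1, 1.6]
wrist_force: [-1.0, 4.5, 8.7]
opening: 0.0004
grasp_force: 4.0
[ 0  0  0  0  0  0  0  0  0  0  0  0  0  0  0  4  5  5  6 14 18 22 19 14
 13 12 12 10 13 21 26 24 28 28 27 23 20 19 19 18 16 13 11 11  5  0  0  0
  0  0  0  0  0  0  0]
```

View pics/t23.png

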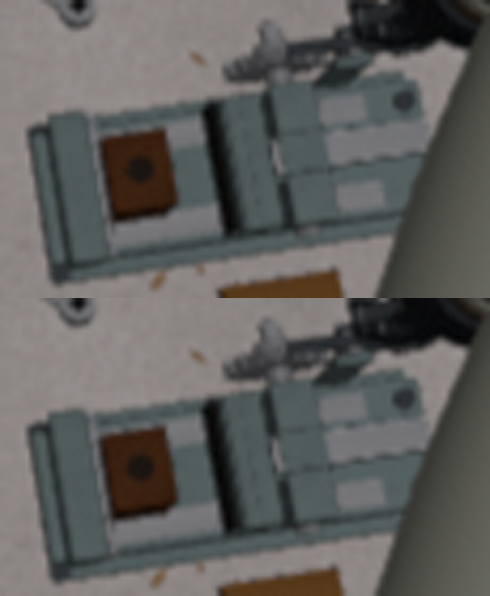

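The two frames, 1.3 s apart, are identical. The jaw is stopped fully back, with its edge at about (222,95), roughly 13 px or 35 mm from its start. The block still stands at (139,168). I'll release the pawl and go to the block.

```bash
python3 -m handwheel '[{"tx":0,"ty":0,"tz":-0.005,"ax":0,"ay":0,"az":0,"jaw":-1},{"tx":0,"ty":0,"tz":-0.015,"ax":0,"ay":0,"az":0,"jaw":-1},{"tx":0,"ty":0,"tz":-0.02,"ax":0,"ay":0,"az":-10,"jaw":-1},{"tx":0,"ty":0,"tz":-0.02,"ax":0,"ay":0,"az":-10,"jaw":-1},{"tx":0,"ty":0,"tz":-0.02,"ax":0,"ay":0,"az":-10,"jaw":-1},{"tx":0,"ty":0,"tz":-0.02,"ax":0,"ay":0,"az":-10,"jaw":1},{"tx":0,"ty":0,"tz":-0.02,"ax":0,"ay":0,"az":-10,"jaw":1},{"tx":0,"ty":0,"tz":0,"ax":0,"ay":0,"az":-10,"jaw":1},{"tx":0,"ty":0,"tz":0,"ax":0,"ay":0,"az":-10,"jaw":1},{"tx":0,"ty":0,"tz":0,"ax":0,"ay":0,"az":-10,"jaw":1}]'
```

```text
time: 16.7
ee_pos: [0.5399, -0.2995, 0.1906]
tcp_rot: [180.0, -0.0, 81.9]
wrist_force: [0.3, -0.4, 0.1]
opening: 0.0852
grasp_force: 0.0
```

```bash
python3 -m handwheel '[{"tx":0,"ty":0,"tz":0,"ax":0,"ay":0,"az":-9.8,"jaw":1},{"tx":0.0247,"ty":-0.008,"tz":0,"ax":0,"ay":0,"az":0,"jaw":1},{"tx":0.0247,"ty":-0.008,"tz":0,"ax":0,"ay":0,"az":0,"jaw":1},{"tx":0.0247,"ty":-0.008,"tz":0,"ax":0,"ay":0,"az":0,"jaw":1},{"tx":0.0247,"ty":-0.008,"tz":0,"ax":0,"ay":0,"az":0,"jaw":1},{"tx":0.0247,"ty":-0.008,"tz":0,"ax":0,"ay":0,"az":0,"jaw":1},{"tx":0.0247,"ty":-0.008,"tz":0,"ax":0,"ay":0,"az":0,"jaw":1},{"tx":0.0247,"ty":-0.008,"tz":0,"ax":0,"ay":0,"az":0,"jaw":1},{"tx":0.0247,"ty":-0.008,"tz":0,"ax":0,"ay":0,"az":0,"jaw":1},{"tx":0,"ty":0,"tz":0,"ax":0,"ay":0,"az":0,"jaw":1}]' 40
python3 - <<'E'
from h import *
for n in C:
    print(n,proj(n,(.469,-.104,.105)),proj(n,(.469,-.104,.191)))
from workcell import optics
c=optics.camera("scene")["color"][90:170,205:310,::-1]
d=optics.camera("top")["color"][170:250,265:370,::-1]
cv2.imwrite("pics/p3.png",np.hstack([cv2.resize(i,(400,305),interpolation=cv2.INTER_CUBIC) for i in(c,d)]))
E
```

```text
time: 17.95
ee_pos: [0.4707, -0.1025, 0.1909]
tcp_rot: [179.9, 0.0, 91.5]
wrist_force: [0.2, -0.6, 0.4]
opening: 0.0851
grasp_force: 0.0
scene [249.08684664 145.97277136] [248.7792498  126.35066458]
top [297.4690509  214.42116486] [301.19657546 209.3052786 ]
```

View pics/p3.png

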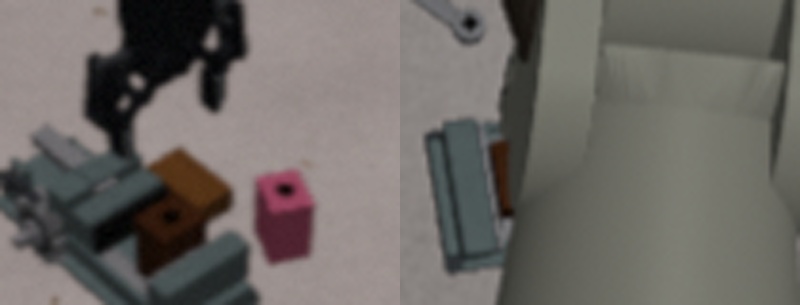

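The open fingertips, at (122,150) and (212,108), straddle the block's hole at (172,216) as projected. I'll descend and grip.

```bash
python3 -m handwheel '[{"tx":-0.001,"ty":-0.001,"tz":0.01,"ax":0,"ay":0,"az":0,"jaw":1},{"tx":0,"ty":0,"tz":0.02,"ax":0,"ay":0,"az":0,"jaw":1},{"tx":0,"ty":0,"tz":0.02,"ax":0,"ay":0,"az":0,"jaw":1},{"tx":0,"ty":0,"tz":0.015,"ax":0,"ay":0,"az":0,"jaw":1},{"tx":0,"ty":0,"tz":0.015,"ax":0,"ay":0,"az":0,"jaw":1},{"tx":0,"ty":0,"tz":0.015,"ax":0,"ay":0,"az":0,"jaw":1},{"tx":0,"ty":0,"tz":0.015,"ax":0,"ay":0,"az":0,"jaw":1},{"tx":0,"ty":0,"tz":0.01,"ax":0,"ay":0,"az":0,"jaw":1},{"tx":0,"ty":0,"tz":0,"ax":0,"ay":0,"az":0,"jaw":1},{"tx":0,"ty":0,"tz":0,"ax":0,"ay":0,"az":0,"jaw":1}]' 40
python3 -m handwheel '[{"tx":0,"ty":0,"tz":0,"ax":0,"ay":0,"az":0,"jaw":0.6},{"tx":0,"ty":0,"tz":0,"ax":0,"ay":0,"az":0,"jaw":0.4},{"tx":0,"ty":0,"tz":0,"ax":0,"ay":0,"az":0,"jaw":0.3},{"tx":0,"ty":0,"tz":0,"ax":0,"ay":0,"az":0,"jaw":0.2},{"tx":0,"ty":0,"tz":0,"ax":0,"ay":0,"az":0,"jaw":0.1},{"tx":0,"ty":0,"tz":0,"ax":0,"ay":0,"az":0,"jaw":-1},{"tx":0,"ty":0,"tz":0,"ax":0,"ay":0,"az":0,"jaw":-1},{"tx":0,"ty":0,"tz":0,"ax":0,"ay":0,"az":0,"jaw":-1},{"tx":0,"ty":0,"tz":0,"ax":0,"ay":0,"az":0,"jaw":-1},{"tx":0,"ty":0,"tz":0,"ax":0,"ay":0,"az":0,"jaw":-1}]' 40
```

```text
time: 19.3
ee_pos: [0.4703, -0.1047, 0.0705]
tcp_rot: [180.0, 0.0, 91.4]
wrist_force: [0.4, 0.2, 0.4]
opening: 0.0853
grasp_force: 0.0
time: 20.55
ee_pos: [0.4702, -0.1047, 0.0702]
tcp_rot: [180.0, 0.0, 91.4]
wrist_force: [-0.8, -0.4, 5.1]
opening: 0.0493
grasp_force: 42.5
```

```bash
python3 -m handwheel '[{"tx":0,"ty":0,"tz":-0.005,"ax":0,"ay":0,"az":0,"jaw":-1},{"tx":0,"ty":0,"tz":-0.01,"ax":0,"ay":0,"az":0,"jaw":-1},{"tx":0,"ty":0,"tz":-0.015,"ax":0,"ay":0,"az":0,"jaw":-1},{"tx":0,"ty":0,"tz":-0.02,"ax":0,"ay":0,"az":0,"jaw":-1},{"tx":0,"ty":0,"tz":-0.02,"ax":0,"ay":0,"az":0,"jaw":-1},{"tx":0,"ty":0,"tz":-0.02,"ax":0,"ay":0,"az":0,"jaw":-1},{"tx":0,"ty":0,"tz":-0.02,"ax":0,"ay":0,"az":0,"jaw":-1},{"tx":0,"ty":0,"tz":-0.01,"ax":0,"ay":0,"az":-6.5,"jaw":-1},{"tx":0,"ty":0,"tz":0,"ax":0,"ay":0,"az":-7,"jaw":-1},{"tx":0,"ty":0,"tz":0,"ax":0,"ay":0,"az":0,"jaw":-1}]'
```

```text
time: 21.8
ee_pos: [0.4702, -0.1045, 0.1909]
tcp_rot: [179.9, 0.0, 104.9]
wrist_force: [-0.2, 0.6, -1.0]
opening: 0.0495
grasp_force: 41.7
```

```bash
python3 -m handwheel '[{"tx":0.0304,"ty":0.0067,"tz":0,"ax":0,"ay":0,"az":0,"jaw":-1},{"tx":0.0304,"ty":0.0067,"tz":0,"ax":0,"ay":0,"az":0,"jaw":-1},{"tx":0.0304,"ty":0.0067,"tz":0,"ax":0,"ay":0,"az":0,"jaw":-1},{"tx":0.0304,"ty":0.0067,"tz":0,"ax":0,"ay":0,"az":0,"jaw":-1},{"tx":0.0304,"ty":0.0067,"tz":0,"ax":0,"ay":0,"az":0,"jaw":-1},{"tx":0.0304,"ty":0.0067,"tz":0,"ax":0,"ay":0,"az":0,"jaw":-1},{"tx":0.0304,"ty":0.0067,"tz":0,"ax":0,"ay":0,"az":0,"jaw":-1},{"tx":0.0304,"ty":0.0067,"tz":0,"ax":0,"ay":0,"az":0,"jaw":-1},{"tx":0.0304,"ty":0.0067,"tz":0,"ax":0,"ay":0,"az":0,"jaw":-1},{"tx":0.0304,"ty":0.0067,"tz":0,"ax":0,"ay":0,"az":0,"jaw":-1}]'
python3 -m handwheel '[{"tx":0,"ty":0,"tz":0,"ax":0,"ay":0,"az":0,"jaw":-1},{"tx":0,"ty":0,"tz":0.015,"ax":0,"ay":0,"az":0,"jaw":-1},{"tx":0,"ty":0,"tz":0.02,"ax":0,"ay":0,"az":0,"jaw":-1},{"tx":0,"ty":0,"tz":0.02,"ax":0,"ay":0,"az":0,"jaw":-1},{"tx":0,"ty":0,"tz":0.02,"ax":0,"ay":0,"az":0,"jaw":-1},{"tx":0,"ty":0,"tz":0.02,"ax":0,"ay":0,"az":0,"jaw":-1},{"tx":0,"ty":0,"tz":0.02,"ax":0,"ay":0,"az":0,"jaw":-1},{"tx":0,"ty":0,"tz":0.015,"ax":0,"ay":0,"az":0,"jaw":-1},{"tx":0,"ty":0,"tz":0.01,"ax":0,"ay":0,"az":0,"jaw":-1},{"tx":0,"ty":0,"tz":0,"ax":0,"ay":0,"az":0,"jaw":-1}]'
```

```text
time: 23.05
ee_pos: [0.4563, 0.2075, 0.1904]
tcp_rot: [180.0, -0.0, 104.7]
wrist_force: [1.0, -0.4, -1.2]
opening: 0.05
grasp_force: 41.8
time: 24.3
ee_pos: [0.4562, 0.206, 0.0494]
tcp_rot: [-179.9, 0.0, 104.9]
wrist_force: [-0.0, 0.7, -1.1]
opening: 0.0497
grasp_force: 41.8
```

Bottom of the block is now at about 14 mm; the floor is at 6 mm, so 8 mm to go.

```bash
python3 -m handwheel '[{"tx":0,"ty":0,"tz":0.003,"ax":0,"ay":0,"az":0,"jaw":-1},{"tx":0,"ty":0,"tz":0.002,"ax":0,"ay":0,"az":0,"jaw":-1},{"tx":0,"ty":0,"tz":0.001,"ax":0,"ay":0,"az":0,"jaw":-1},{"tx":0,"ty":0,"tz":0.0005,"ax":0,"ay":0,"az":0,"jaw":-1},{"tx":0,"ty":0,"tz":0.0005,"ax":0,"ay":0,"az":0,"jaw":-1},{"tx":0,"ty":0,"tz":0.0005,"ax":0,"ay":0,"az":0,"jaw":-1},{"tx":0,"ty":0,"tz":0.0005,"ax":0,"ay":0,"az":0,"jaw":-1},{"tx":0,"ty":0,"tz":0,"ax":0,"ay":0,"az":0,"jaw":-1},{"tx":0,"ty":0,"tz":0,"ax":0,"ay":0,"az":0,"jaw":-1},{"tx":0,"ty":0,"tz":0,"ax":0,"ay":0,"az":0,"jaw":-1}]'
```

```text
time: 25.55
ee_pos: [0.4566, 0.2064, 0.042]
tcp_rot: [180.0, 0.0, 104.9]
wrist_force: [0.0, 0.2, -1.2]
opening: 0.0495
grasp_force: 41.8
```

```bash
python3 -m handwheel '[{"tx":0,"ty":0,"tz":0.0004,"ax":0,"ay":0,"az":0,"jaw":-1},{"tx":0,"ty":0,"tz":0.0004,"ax":0,"ay":0,"az":0,"jaw":-1},{"tx":0,"ty":0,"tz":0.0004,"ax":0,"ay":0,"az":0,"jaw":-1},{"tx":0,"ty":0,"tz":0,"ax":0,"ay":0,"az":0,"jaw":-1},{"tx":0,"ty":0,"tz":0,"ax":0,"ay":0,"az":0,"jaw":-1},{"tx":0,"ty":0,"tz":0,"ax":0,"ay":0,"az":0,"jaw":-1},{"tx":0,"ty":0,"tz":0,"ax":0,"ay":0,"az":0,"jaw":-1},{"tx":0,"ty":0,"tz":0,"ax":0,"ay":0,"az":0,"jaw":-1},{"tx":0,"ty":0,"tz":0,"ax":0,"ay":0,"az":0,"jaw":-1},{"tx":0,"ty":0,"tz":0,"ax":0,"ay":0,"az":0,"jaw":-1}]'
```

```text
time: 26.8
ee_pos: [0.4566, 0.2064, 0.0412]
tcp_rot: [180.0, -0.0, 104.9]
wrist_force: [-3.0, -1.5, 5.4]
opening: 0.0495
grasp_force: 42.6
```

It's on the floor: the wrist force now reads +5.4 N. I'll open gently and back off.

```bash
python3 -m handwheel '[{"tx":0,"ty":0,"tz":0,"ax":0,"ay":0,"az":0,"jaw":0.2},{"tx":0,"ty":0,"tz":0,"ax":0,"ay":0,"az":0,"jaw":0.3},{"tx":0,"ty":0,"tz":0,"ax":0,"ay":0,"az":0,"jaw":0.5},{"tx":0,"ty":0,"tz":0,"ax":0,"ay":0,"az":0,"jaw":0.65},{"tx":0,"ty":0,"tz":0,"ax":0,"ay":0,"az":0,"jaw":0.65},{"tx":0,"ty":0,"tz":-0.005,"ax":0,"ay":0,"az":0,"jaw":0.65},{"tx":0,"ty":0,"tz":-0.01,"ax":0,"ay":0,"az":0,"jaw":0.65},{"tx":0,"ty":0,"tz":-0.02,"ax":0,"ay":0,"az":0,"jaw":0.65},{"tx":0,"ty":0,"tz":-0.03,"ax":0,"ay":0,"az":0,"jaw":0.65},{"tx":0,"ty":0,"tz":-0.03,"ax":0,"ay":0,"az":0,"jaw":0.65}]'
python3 -m handwheel '[{"tx":0,"ty":0,"tz":-0.04,"ax":0,"ay":0,"az":0,"jaw":0.65},{"tx":0,"ty":0,"tz":-0.04,"ax":0,"ay":0,"az":0,"jaw":0.65},{"tx":0,"ty":-0.03,"tz":-0.03,"ax":0,"ay":0,"az":0,"jaw":0.65},{"tx":0,"ty":-0.03,"tz":0,"ax":0,"ay":0,"az":0,"jaw":0.65},{"tx":0,"ty":-0.03,"tz":0,"ax":0,"ay":0,"az":0,"jaw":0.65},{"tx":0,"ty":-0.03,"tz":0,"ax":0,"ay":0,"az":0,"jaw":0.65},{"tx":0,"ty":-0.02,"tz":0,"ax":0,"ay":0,"az":0,"jaw":0.65},{"tx":0,"ty":0,"tz":0,"ax":0,"ay":0,"az":0,"jaw":0.65},{"tx":0,"ty":0,"tz":0,"ax":0,"ay":0,"az":0,"jaw":0.65},{"tx":0,"ty":0,"tz":0,"ax":0,"ay":0,"az":0,"jaw":0.65}]'
python3 - <<'E'
from workcell import optics
import cv2,numpy as np
c=optics.camera("scene")["color"][100:270,180:360,::-1]
d=optics.camera("top")["color"][140:310,150:390,::-1]
cv2.imwrite("pics/p4.png",np.hstack([cv2.resize(c,(353,333)),cv2.resize(d,(447,333))]) if 0 else np.hstack([cv2.resize(c,(353,333),interpolation=cv2.INTER_CUBIC),cv2.resize(d,(447,333),interpolation=cv2.INTER_CUBIC)]))
E
```

```text
time: 28.05
ee_pos: [0.4565, 0.2064, 0.1375]
tcp_rot: [180.0, -0.0, 104.9]
wrist_force: [-0.3, 0.1, -0.2]
opening: 0.0705
grasp_force: 0.0
time: 29.3
ee_pos: [0.3218, 0.1705, 0.2457]
tcp_rot: [-180.0, 0.0, 104.9]
wrist_force: [-0.8, 0.7, 0.6]
opening: 0.0706
grasp_force: 0.0
```

View pics/p4.png

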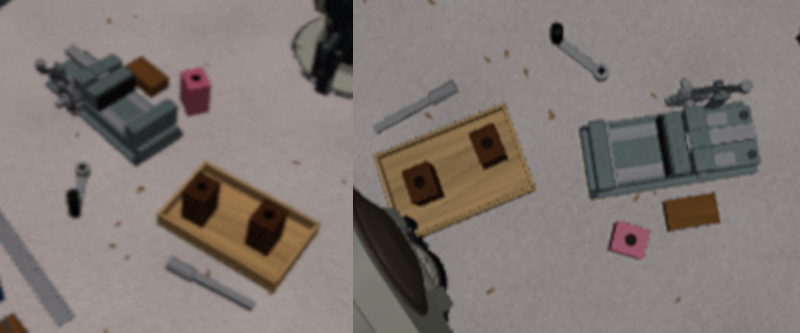

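The picture shows both blocks upright in the tray, holes up, at top-view (420,182) and (487,143). The vice is open and empty, the other things are where they were, and the robot is clear.

```bash
python3 -c "
from workcell import workorder
print(workorder.job_done())"
```

```text
the job is handed in; nothing more can be done
None
```

The job is handed in at about 29 s: the pawl was held off (highest reading about 12 N) until the jaw stopped fully back, and the drilled block now stands upright, hole up, in the tray beside the finished one, with everything else left where it was.

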